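# Inspect the bore of a drilling guide with a probe

## Task

The wooden offcut lying on top of the drilling guide covers its bore: take it off and lay it flat on the worktop, clear of the guide and the stand, without dropping it or knocking it off. Then take the inspection probe by its handle out of its stand and lower its rod upright down the middle of the guide's bore, never letting the probe touch the guide, until the tip shows in the open gap below the guide's plate, clear of the worktop. Finish while still holding the probe there, still and centred in the bore, and leave the other things where they are.

Things in the scene. Friction and masses are not known exactly. Their poses are not given: they have to be found in the camera images.
- guide: drilling guide, fixed: level metal plate 90 (own x) x 110 (own y) x 30 mm, underside 40 mm and top 70 mm above the worktop, on two plywood cheeks 15 mm thick under its edges at own y = +-47.5 mm; the gap between them is open down to the worktop, in front and behind. An upright bore, 28 mm in diameter, goes through the plate's middle. Origin: centre of its footprint on the worktop, z up
- bore_mouth (a point): centre of the upper end of the bore, at the top face of the guide's plate (70 mm above the worktop); z up along the bore axis
- bore_bottom (a point): centre of the lower end of the bore, at the underside of the guide's plate (40 mm above the worktop, which lies open below it); z up along the bore axis
- holder: wooden stand for the probe, fixed: block 56 x 56 mm, 84 mm high, with an upright 14 mm hole right through. Origin: centre of its footprint on the worktop, z up. Stand and guide may swap places from start to start
- probe: inspection probe, loose, about 0.1 kg, hanging upright in the stand: steel rod 10 mm in diameter and 80 mm long, down in the hole, under a black square handle 22 x 22 mm, 50 mm high, whose shoulder rests on the stand's top. Origin: lower end of the rod (tip), z up along the rod, x and y square to the handle's flat sides
- probe_tip (a point): centre of the lower end of the probe's rod (same point as the probe's origin)
- probe_handle (a point): centre of the probe's square handle, 105 mm above the tip (the handle spans 80 to 130 mm above the tip); x and y square to its flat sides
- offcut: wooden offcut, loose, about 0.04 kg, 40 (own x) x 55 (own y) x 18 mm thick, lying flat on the guide's plate over the bore. Origin: centre of its underside, z up
- tape_roll: bystander: roll of masking tape lying flat, 105 mm across, 25 mm high; origin at the centre of its underside
- tape_measure: bystander: tape measure standing upright, 34 (own x) x 90 (own y) x 68 mm high; origin at the centre of its underside
- sanding_block: bystander: cork sanding block, 61 (own x) x 110 (own y) x 32 mm high; origin at the centre of its underside. (The worktop, flat at z = 0, is always free from x 0.30 to 0.41 m and y 0.05 to 0.50 m.)
Not all that is in view belongs to the job. Of the things like the offcut, leave any that is pink or red; of the rest the larger one is meant.

How it is judged:
By the outcome, as a careful person would: the job done as asked, in the order asked, and still so for the second after the job is handed in, while the arm keeps its last pose, push and grip.
It also fails if it takes over 61 s, if anything falls off the work surface, if the arm or the gripper's body presses on something with over 40 N, if the wrist force passes 120 N, or if a joint passes its speed limit or range.

## Robot

A 7-joint arm with a two-finger parallel gripper is mounted at the origin on a cart in front of the work surface, level with it; the furniture and walls round the work are solid. World frame = base frame: x ahead of the robot, y to its left, z up, the work surface at z = 0. Lengths are in m, angles in rad, forces in N, time in s.
With the tool pointing down it reaches from about 0.4 to 0.85 m from the base axis. Payload 10.4 kg.
Tool frame: the origin (TCP) lies on the centre line of the jaws, within the pads' length; the fingertips stand r.finger_overhang ahead of it and the grasp point (between the pads) lies 5 mm behind it (r.finger_overhang is the distance from the TCP to the fingertips, in m); z points along the fingers, y is the line along which they close (so a half turn about z gives the same grasp; the last joint's range is limited). The gripper opens to 87 mm and grips with 3 to 60 N. Pads are 19 mm wide; open, the fingers measure 117 mm over their backs; the gripper's body (75 mm by 190 mm) begins 51 mm behind the grasp point.
Start: joints at [1.159, 0.332, -0.065, 1.46, 0.022, 1.35, -0.088], TCP at [0.237, -0.578, 0.237] pointing down, gripper open.
Joint ranges: [-2.6, 2.6], [-0.5, 2.12], [-1.47, 1.34], [0.16, 2.42], [-1.27, 4.41], [0.06, 2.06], [-2.6, 2.6]. Speed limits (rad/s): [2.22, 2.22, 2.79, 2.79, 3.14, 3.14, 3.14].

## Interface

Orientations are given as a unit quaternion [x, y, z, w].
In Python, from bench import read_state, viewer, r gives the robot as it stands.
- The arm moves only by the tool carry_out, never from a script. Its argument "moves" is a list of rows, each a list of 6 numbers: the shift along the tool's x, y, z in units of 40 mm (1.0 is 40 mm), then the turn, a rotation vector about the tool's x, y, z in units of 8 degrees (1.0 is 8 degrees). A call has 1 to 20 rows; each row shifts and turns the commanded pose from where the row before left it, along the tool's axes as they then stand; what a row does not reach is not made up. A row lasts 1/8 s, in which the tool goes at most 62.5 mm and 10.7 degrees, less where a joint would pass 70% of its speed; a pose out of reach is approached as far as the arm can. A call is refused whole if a number of a shift passes 1 or a number of a turn 1, either way. A call with a gripper value outside its range is refused whole. "fingers" is the finger opening in mm, from 0 to 87, set as the call begins (left out, the last holds). The fingers move at their own pace and stop on an object; "force" is the grip in N (left out, the last holds). Time passes only in rows, so rows that do not move let the fingers close. It gives the time, the measured TCP pose, the force, the opening and the grip force at its end, in the units of the state.
- read_state(): the state, without advancing time (a new reading comes with each control period).
- viewer.camera(name): name is "scene" or "top" or "wrist"; returns a dict with "pixels" (400x640x3 uint8, red, green, blue), "range_z" (400x640 float32, m along the optical axis (not along the pixel's ray), 0 where there is no reading), "fx", "fy", "cx", "cy" (pixels), "xyz" and "orientation" of the camera in the world. Camera axes: x right, y down, z forward; pixel columns grow to the right and rows downward; lengths in m; the calibration is good to about 2 mm. The wrist camera is an equidistant fisheye: a pixel r from the principal point sees the ray r / f radians off the axis. A picture is of the moment at which its call begins.
- r.close_job(): hands the job in; it is judged then, once.
The state is a dict: "time": time; "joint_positions": joint angles; "joint_vel": joint speeds; "joint_torque": joint torques, N m; "ee_pos": TCP position; "eef_rot": TCP orientation; "ft_force": force on the tool from outside, world axes, zero at the start; "torque": the same for the moment, N m; "width": finger opening in m; "grip_force": force on a finger pad.
Only numpy, scipy, OpenCV 4.12 (cv2) and the standard library are available. Lean on these libraries where they do the work, as an engineer would, in place of code of your own. Each camera call takes 0.05 s, during which the arm holds its last target. There are 200 camera calls.

## Working session

There is one attempt and no reset: what is moved stays moved. The work goes in short steps, Python scripts to look and compute and a tool call to move; the robot and the scene stay as the last step left them, time stands still between calls to the robot, and variables do not carry over. Pictures are saved under pics/ and viewed, at most 10 in all, crops included, and the job is handed in when it is done.

Besides the shell and the picture viewer there is one more tool, called after "Emit:" by a JSON object that holds its "op" and its "data". carry_out: Moves the arm, as the interface text tells. Its arguments: {"type":"object","properties":{"moves":{"type":"array","items":{"type":"array","items":{"type":"number"}}},"fingers":{"type":"number"},"force":{"type":"number"}},"required":["moves"]}

```bash
mkdir -p pics; ls; cat > h.py <<'E'
import numpy as np, cv2
from scipy.spatial.transform import Rotation as R
from bench import read_state, viewer, r
def cam(n,f=None):
    c=viewer.camera(n)
    if f: cv2.imwrite(f,cv2.cvtColor(c["pixels"],cv2.COLOR_RGB2BGR))
    return c
def rot(c):
    o=np.array(c["orientation"]); return o if o.shape==(3,3) else R.from_quat(o).as_matrix()
def cloud(c):
    v,u=np.mgrid[0:400,0:640]; z=c["range_z"]
    p=np.stack([(u-c["cx"])/c["fx"]*z,(v-c["cy"])/c["fy"]*z,z],-1)
    w=p@rot(c).T+np.array(c["xyz"]); w[z==0]=np.nan; return w
E
python3 - <<'E'
from h import *
for n in("scene","top"):
    c=cam(n,f"pics/{n}.png"); np.savez(f"{n}.npz",**c); print(n,c["fx"],c["cx"],c["cy"],c["xyz"],rot(c).round(3).tolist())
print(read_state(), r.finger_overhang)
a=cv2.imread("pics/top.png");b=cv2.imread("pics/scene.png")
E
```

```text
pics
scene 475.2647342366176 315.59429236915537 200.73723349729718 [-0.05333437  0.45893263  0.96957264] [[-0.558, -0.623, 0.548], [-0.829, 0.432, -0.354], [-0.016, -0.652, -0.758]]
top 475.8124967039022 322.69680916616534 197.41123016505833 [0.47332534 0.06711445 1.1866858 ] [[0.011, -0.996, 0.084], [-1.0, -0.012, -0.009], [0.01, -0.084, -0.996]]
{'time': 0.1, 'joint_positions': array([ 1.15941054,  0.33277803, -0.06470785,  1.46083389,  0.02157618,
        1.34989512, -0.0884907 ]), 'joint_vel': array([-1.74051999e-03, -8.85486753e-05, -6.53017961e-04, -2.52007469e-03,
        1.42102416e-03, -1.42317146e-04, -2.88228897e-04]), 'joint_torque': array([ 2.23890063e-03, -6.24541497e+01,  2.53091881e-02, -3.90714061e+01,
       -6.12677657e-02,  3.66057095e-02,  1.48542853e-05]), 'ee_pos': array([ 0.23680491, -0.57805817,  0.23586383]), 'eef_rot': array([ 9.81162025e-01,  1.93185681e-01, -1.32071877e-04, -5.95650637e-04]), 'ft_force': array([ 0.06008936, -0.70398605, -0.42598757]), 'torque': array([0.00851127, 0.03184702, 0.00609705]), 'grip_force': 0.0, 'width': 0.08715941117629211} 0.014
```

View pics/top.png

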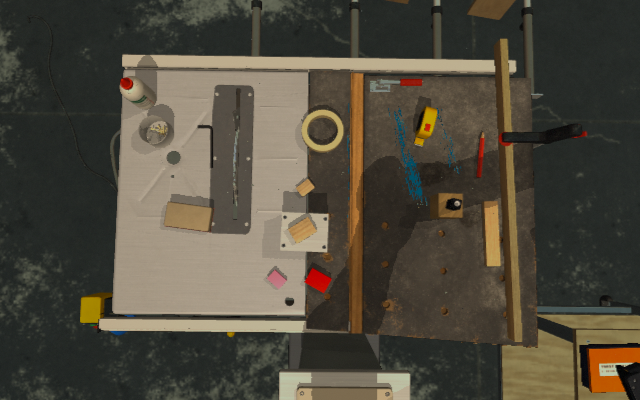

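View pics/scene.png

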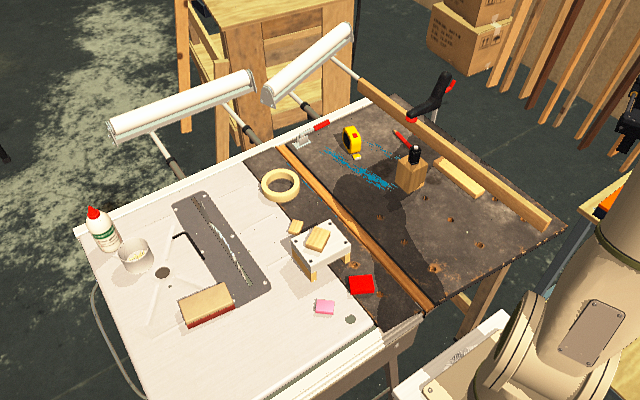

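The top view shows a white drilling guide at (303,232). Four things look like the offcut:
- a large bare-wood block on the guide at (302,229)
- a small bare-wood block at (305,186)
- a pink one at (276,278)
- a red one at (318,279)

Pink and red are excluded. Of the other two, the larger is the one on the guide, so that is the one meant. The stand with the probe is at (451,205) in the top view and (412,165) in the scene view. I'll measure these and confirm with a crop.

```bash
cat > m.py <<'E'
from h import *
W={}
for n in("top","scene"):
    c=dict(np.load(n+".npz")); W[n]=(cloud(c),c)
def seg(n,name,cx,cy,rad,lo,hi,col=None):
    w,c=W[n]; hsv=cv2.cvtColor(c["pixels"],cv2.COLOR_RGB2HSV)
    m=(np.hypot(w[...,0]-cx,w[...,1]-cy)<rad)&(w[...,2]>lo)&(w[...,2]<hi)
    if col is not None: m&=col(hsv)
    p=w[m]
    if len(p)<8: print(n,name,len(p));return
    b=cv2.minAreaRect((p[:,:2]*1000).astype(np.float32))
    print(n,name,len(p),"z",np.median(p[:,2]).round(4),"mean",p[:,:2].mean(0).round(4),"rect",np.round(b[0],1),np.round(b[1],1),round(b[2],1))
for n in W:
    w=W[n][0]
    for q in ([(229,302),(205,451),(186,305),(240,284),(90,395),(300,340)] if n=="top" else [(238,318),(154,415),(226,296)]): print(n,q,w[q].round(3))
gx,gy=W["top"][0][229,302,:2]; hx,hy=W["top"][0][203,456,:2]
for n in W:
    seg(n,"platetop",gx,gy,.09,.06,.078)
    seg(n,"offcut",gx,gy,.06,.081,.1)
    seg(n,"standtop",hx,hy,.06,.075,.094)
    seg(n,"handletop",hx,hy,.06,.122,.15)
    seg(n,"handle",hx,hy,.06,.095,.15)
c=W["top"][1]["pixels"]; s=W["scene"][1]["pixels"]
f=lambda a,u,v:cv2.resize(a[v-40:v+40,u-50:u+50],(400,320),interpolation=cv2.INTER_CUBIC)
im=np.vstack([np.hstack([f(c,302,220),f(c,451,205)]),np.hstack([f(s,318,245),f(s,412,165)])])
im=cv2.resize(im,(750,600)); cv2.imwrite("pics/crop1.png",im[...,::-1])
E
python3 m.py
```

```text
top (229, 302) [0.492 0.104 0.087]
top (205, 451) [ 0.549 -0.229  0.132]
top (186, 305) [0.601 0.1   0.009]
top (240, 284) [0.467 0.146 0.069]
top (90, 395) [ 0.852 -0.126 -0.002]
top (300, 340) [0.321 0.011 0.001]
scene (238, 318) [0.486 0.106 0.09 ]
scene (154, 415) [ 0.543 -0.232  0.125]
scene (226, 296) [0.594 0.101 0.016]
top platetop 1381 z 0.0684 mean [0.4851 0.0986] rect [486.5  99.8] [109.9  89.8] 88.2
top offcut 406 z 0.0864 mean [0.4904 0.1042] rect [490.4 104.1] [39.8 54.9] 32.4
top standtop 432 z 0.0824 mean [ 0.5514 -0.2355] rect [ 552.5 -239.1] [56.2 56.2] 89.6
top handletop 112 z 0.1322 mean [ 0.5521 -0.2386] rect [ 552.4 -239.6] [22.9 21.7] 75.6
top handle 148 z 0.1314 mean [ 0.5516 -0.237 ] rect [ 552.2 -239.6] [22.9 22.2] 75.3
scene platetop 1253 z 0.0708 mean [0.4782 0.1034] rect [486.4 100.3] [111.6  93.2] 88.5
scene offcut 379 z 0.0889 mean [0.4882 0.1062] rect [491.  103.5] [40.6 58.7] 32.3
scene standtop 307 z 0.0848 mean [ 0.5454 -0.2321] rect [ 551.4 -238.8] [60.1 59.4] 87.6
scene handletop 93 z 0.1335 mean [ 0.5494 -0.2364] rect [ 551.5 -238.6] [24.  23.5] 71.4
scene handle 181 z 0.1224 mean [ 0.5487 -0.235 ] rect [ 551.5 -238.4] [24.3 23.8] 72.6
```

View pics/crop1.png

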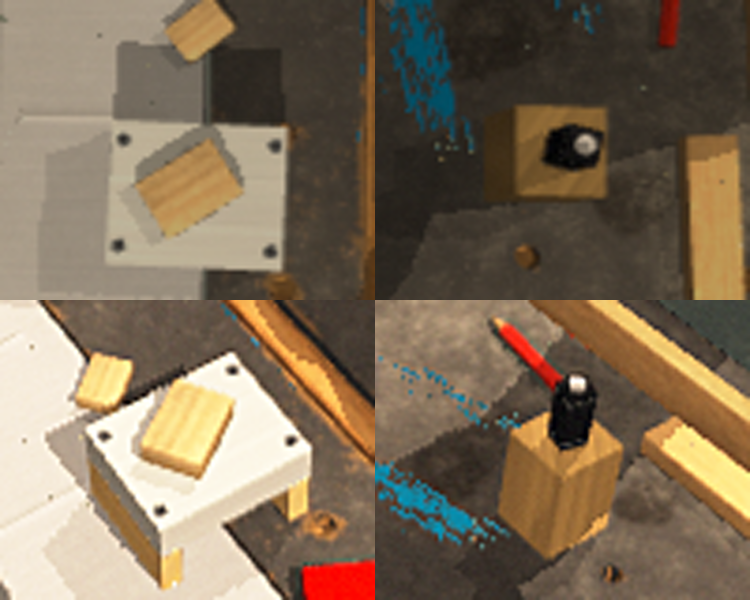

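The crop confirms it: the large bare-wood piece lies on the plate over the bore, the smaller one lies on the table, and the probe stands in its stand. Heights from the two views agree with the text: plate 68/71 mm, offcut top 86/89 mm, stand top 82/85 mm and handle top 132/133 mm. I'll turn the tool first and check the laying spot.

Emit:
{"op": "carry_out", "data": {"moves": [[0,0,0,0,0,-1],[0,0,0,0,0,-1],[0,0,0,0,0,-1],[0,0,0,0,0,-1],[0,0,0,0,0,-1],[0,0,0,0,0,-1],[0,0,0,0,0,-1],[0,0,0,0,0,-1],[0,0,0,0,0,-1],[0,0,0,0,0,-1],[0,0,0,0,0,-1],[0,0,0,0,0,-1],[0,0,0,0,0,-0.5]], "fingers": 75}}

```text
time: 1.72
ee_pos: [0.2368, -0.5782, 0.2361]
eef_rot: [0.481, 0.877, 0.0, -0.0]
ft_force: [1.1, 0.4, 0.7]
width: 0.0754
grip_force: 0.0
```

```bash
cat >> h.py <<'E'
def to(p,yaw):
    """units left to bring the TCP to p, tool down, with tool y at world yaw (deg, mod 180)"""
    s=read_state(); M=R.from_quat(s["eef_rot"]).as_matrix()
    y=np.radians(yaw); Y=np.array([np.cos(y),np.sin(y),0])
    if Y@M[:,1]<0: Y=-Y
    Z=np.array([0,0,-1.]); T=np.stack([np.cross(Y,Z),Y,Z],1)
    print("t",round(s["time"],2),"pos",s["ee_pos"].round(4),"shift",(M.T@(np.array(p)-s["ee_pos"])/.04).round(2),
      "turn",(np.degrees(R.from_matrix(M.T@T).as_rotvec())/8).round(2),"F",s["ft_force"].round(1),"w",round(s["width"],4),"g",round(s["grip_force"],1),"q",s["joint_positions"].round(2))
E
python3 - <<'E'
from h import *
to((.4907,.1038,.15),32.4)
w=cloud(dict(np.load("top.npz")))
m=(abs(w[...,0]-.37)<.06)&(abs(w[...,1]-.30)<.08); print(np.nanmin(w[m][:,2]),np.nanmax(w[m][:,2]),m.sum())
E
```

```text
t 1.73 pos [ 0.2368 -0.5782  0.2361] shift [10.98 14.51  2.16] turn [ 0.   -0.01  0.01] F [1.1 0.4 0.7] w 0.0754 g 0.0 q [ 1.34  0.35 -0.3   1.45  0.1   1.36  1.6 ]
-0.008178570997370516 0.006886538084841964 3195
```

Emit:
{"op": "carry_out", "data": {"moves": [[0.3,0.4,0,0,0,0],[0.6,0.8,0,0,0,0],[0.6,0.8,0,0,0,0],[0.6,0.8,0,0,0,0],[0.6,0.8,0,0,0,0],[0.6,0.8,0,0,0,0],[0.6,0.8,0,0,0,0],[0.6,0.8,0,0,0,0],[0.6,0.8,0,0,0,0],[0.6,0.8,0,0,0,0],[0.6,0.8,0,0,0,0],[0.6,0.8,0,0,0,0],[0.6,0.8,0,0,0,0],[0.6,0.8,0,0,0,0],[0.6,0.8,0,0,0,0],[0.6,0.8,0,0,0,0],[0.6,0.8,0,0,0,0],[0.6,0.8,0,0,0,0],[0.4,0.5,0,0,0,0],[0,0,0,0,0,0]]}}

```text
time: 4.22
ee_pos: [0.4943, 0.102, 0.2362]
eef_rot: [0.481, 0.877, 0.0, -0.001]
ft_force: [0.4, -0.6, 0.2]
width: 0.0753
grip_force: 0.0
```

```bash
python3 - <<'E'
from h import *
to((.4907,.1038,.088),32.4)
c=cam("wrist","pics/w1.png"); np.savez("w1.npz",**c); print(c["fx"],c["cx"],c["cy"],c["xyz"],rot(c).round(3).tolist())
E
```

```text
t 4.22 pos [0.4943 0.102  0.2362] shift [ 0.08 -0.05  3.71] turn [ 0.   -0.01  0.01] F [ 0.4 -0.6  0.2] w 0.0753 g 0.0 q [ 0.63  0.18 -1.01  1.73  0.15  1.32  0.16]
309.70691628693146 319.0647560916446 202.56348527051944 [0.45962214 0.1569274  0.38507416] [[0.844, 0.521, 0.129], [0.537, -0.819, -0.202], [0.0, 0.239, -0.971]]
```

View pics/w1.png

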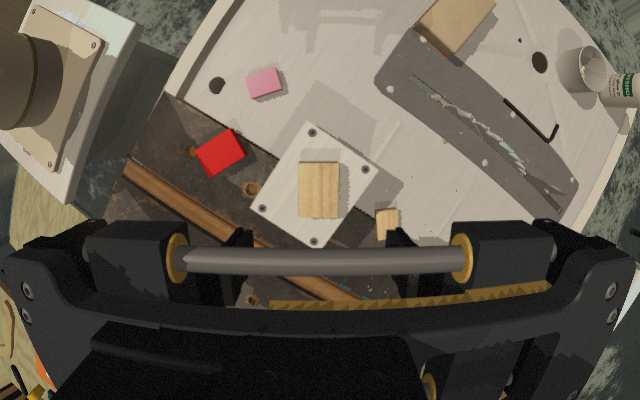

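The wrist view shows the offcut at (319,190), square to the jaws and centred between the fingers at (240,245) and (402,245). I'll go down and grip.

Emit:
{"op": "carry_out", "data": {"moves": [[0.08,-0.05,0.6,0,0,0],[0,0,0.8,0,0,0],[0,0,0.8,0,0,0],[0,0,0.6,0,0,0],[0,0,0.4,0,0,0],[0,0,0.3,0,0,0],[0,0,0.2,0,0,0],[0,0,0,0,0,0],[0,0,0,0,0,0]]}}

```text
time: 5.4
ee_pos: [0.4915, 0.1017, 0.0891]
eef_rot: [0.483, 0.876, 0.0, 0.0]
ft_force: [0.2, 0.2, 0.2]
width: 0.075
grip_force: 0.0
```

Emit:
{"op": "carry_out", "data": {"moves": [[0,0,0,0,0,0],[0,0,0,0,0,0],[0,0,0,0,0,0],[0,0,0,0,0,0],[0,0,0,0,0,0],[0,0,0,0,0,0],[0,0,0,0,0,0],[0,0,0,0,0,0]], "fingers": 0, "force": 15}}

```text
time: 6.4
ee_pos: [0.4911, 0.1016, 0.0886]
eef_rot: [0.483, 0.876, -0.0, 0.0]
ft_force: [-0.6, 0.1, 1.7]
width: 0.0397
grip_force: 15.0
```

```bash
python3 - <<'E'
from h import *
to((.37,.29,.17),32.4)
E
```

```text
t 6.4 pos [0.4911 0.1016 0.0886] shift [ 5.6  -0.05 -2.04] turn [ 0.    0.   -0.02] F [-0.6  0.1  1.7] w 0.0397 g 15.0 q [ 0.54  0.35 -0.95  1.91  0.33  1.04  0.02]
```

Emit:
{"op": "carry_out", "data": {"moves": [[0,0,-0.2,0,0,0],[0,0,-0.4,0,0,0],[0,0,-0.6,0,0,0],[0,0,-0.6,0,0,0],[0,0,-0.2,0,0,0],[0.3,0,0,0,0,0],[0.6,0,0,0,0,0],[0.8,0,0,0,0,0],[0.8,0,0,0,0,0],[0.8,0,0,0,0,0],[0.8,0,0,0,0,0],[0.6,0,0,0,0,0],[0.6,0,0,0,0,0],[0.3,0,0,0,0,0],[0,0,0,0,0,0],[0,0,0,0,0,0]]}}

```text
time: 8.4
ee_pos: [0.3717, 0.2904, 0.1683]
eef_rot: [0.483, 0.876, -0.0, 0.0]
ft_force: [0.4, -0.5, 0.2]
width: 0.0399
grip_force: 15.0
```

```bash
python3 - <<'E'
from h import *
to((.37,.29,.0195),32.4)
c=cam("scene","pics/s2.png"); w=cloud(c); np.savez("s2.npz",**c)
m=(abs(w[...,0]-.37)<.05)&(abs(w[...,1]-.29)<.05)&(w[...,2]<.02); print(m.sum(), np.nanmedian(w[m][:,2]))
E
```

```text
t 8.4 pos [0.3717 0.2904 0.1683] shift [ 0.02 -0.04  3.72] turn [-0.    0.   -0.02] F [ 0.4 -0.5  0.2] w 0.0399 g 15.0 q [ 0.32  0.19 -1.15  1.9   0.18  1.18 -0.33]
2133 0.0019288212518592251
```

View pics/s2.png

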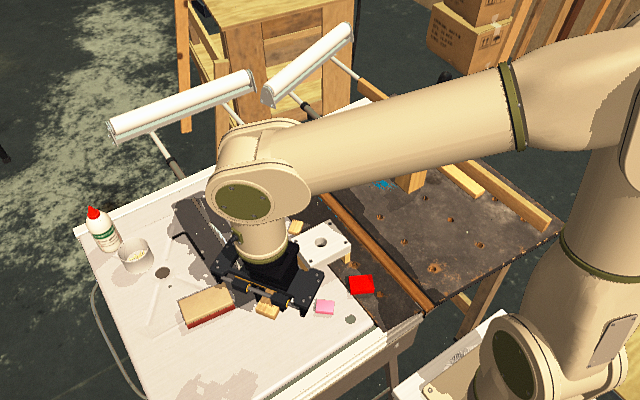

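The offcut hangs in the jaws at (267,309) and the bore now shows at (320,243). I'll lower it, coming in slowly at the end.

Emit:
{"op": "carry_out", "data": {"moves": [[0,0,0.4,0,0,0],[0,0,0.7,0,0,0],[0,0,0.8,0,0,0],[0,0,0.7,0,0,0],[0,0,0.5,0,0,0],[0,0,0.3,0,0,0],[0,0,0.15,0,0,0],[0,0,0.05,0,0,0],[0,0,0,0,0,0],[0,0,0,0,0,0]]}}

```text
time: 9.7
ee_pos: [0.3718, 0.2912, 0.025]
eef_rot: [0.483, 0.876, 0.0, 0.0]
ft_force: [-1.5, -0.9, 0.1]
width: 0.04
grip_force: 15.0
```

```bash
python3 - <<'E'
from h import *
to((.37,.29,.0185),32.4)
E
```

```text
t 9.7 pos [0.3718 0.2912 0.025 ] shift [ 0.   -0.05  0.16] turn [ 0.01  0.   -0.02] F [-1.5 -0.9  0.1] w 0.04 g 15.0 q [ 0.13  0.43 -1.    2.03  0.45  0.92 -0.55]
```

Emit:
{"op": "carry_out", "data": {"moves": [[0,0,0.05,0,0,0],[0,0,0.04,0,0,0],[0,0,0.03,0,0,0],[0,0,0.02,0,0,0],[0,0,0,0,0,0],[0,0,0,0,0,0]]}}

```text
time: 10.45
ee_pos: [0.3715, 0.291, 0.019]
eef_rot: [0.483, 0.876, -0.0, 0.0]
ft_force: [-1.1, 0.1, 5.1]
width: 0.04
grip_force: 15.0
```

There is 5 N of contact at the expected height, so I'll release and lift.

Emit:
{"op": "carry_out", "data": {"moves": [[0,0,0,0,0,0],[0,0,0,0,0,0],[0,0,0,0,0,0],[0,0,0,0,0,0],[0,0,0,0,0,0],[0,0,-0.2,0,0,0],[0,0,-0.5,0,0,0],[0,0,-0.8,0,0,0],[0,0,-1,0,0,0],[0,0,-1,0,0,0],[0,0,-1,0,0,0],[0,0,-1,0,0,0],[0,0,-0.4,0,0,0],[0,0,0,0,0,0]], "fingers": 70}}

```text
time: 12.2
ee_pos: [0.3718, 0.2911, 0.2553]
eef_rot: [0.483, 0.876, 0.0, 0.001]
ft_force: [0.0, -0.2, -1.7]
width: 0.0704
grip_force: 0.0
```

```bash
python3 - <<'E'
from h import *
to((.552,-.239,.25),-15)
E
```

```text
t 12.2 pos [0.3718 0.2911 0.2553] shift [-13.61  -3.26   0.14] turn [0.01 0.   5.91] F [ 0.  -0.2 -1.7] w 0.0704 g 0.0 q [ 0.41  0.07 -1.19  1.77  0.07  1.34 -0.23]
```

Emit:
{"op": "carry_out", "data": {"moves": [[0,0,0,0,0,0.5],[0,0,0,0,0,1],[0,0,0,0,0,1],[0,0,0,0,0,1],[0,0,0,0,0,1],[0,0,0,0,0,1],[0,0,0,0,0,0.4]]}}

```text
time: 13.08
ee_pos: [0.3708, 0.2905, 0.2532]
eef_rot: [0.794, 0.608, -0.001, -0.0]
ft_force: [0.4, 1.5, -0.4]
width: 0.0704
grip_force: 0.0
```

Emit:
{"op": "carry_out", "data": {"moves": [[-0.4,0.27,0,0,0,0],[-0.75,0.5,0,0,0,0],[-0.75,0.5,0,0,0,0],[-0.75,0.5,0,0,0,0],[-0.75,0.5,0,0,0,0],[-0.75,0.5,0,0,0,0],[-0.75,0.5,0,0,0,0],[-0.75,0.5,0,0,0,0],[-0.75,0.5,0,0,0,0],[-0.75,0.5,0,0,0,0],[-0.75,0.5,0,0,0,0],[-0.75,0.5,0,0,0,0],[-0.75,0.5,0,0,0,0],[-0.75,0.5,0,0,0,0],[-0.75,0.5,0,0,0,0],[-0.7,0.48,0,0,0,0],[0,0,0,0,0,0],[0,0,0,0,0,0]]}}

```text
time: 15.32
ee_pos: [0.5512, -0.2361, 0.2533]
eef_rot: [0.793, 0.61, -0.0, -0.001]
ft_force: [-0.3, 1.0, 0.0]
width: 0.0701
grip_force: 0.0
```

```bash
python3 - <<'E'
from h import *
to((.552,-.239,.22),-15)
c=cam("wrist","pics/w2.png"); np.savez("w2.npz",**c); print(c["xyz"],rot(c).round(3).tolist())
t=cam("top"); np.savez("t2.npz",**t); w=cloud(t)
m=(abs(w[...,0]-.37)<.06)&(abs(w[...,1]-.29)<.06)&(w[...,2]>.012)&(w[...,2]<.03); p=w[m]
print("offcut",len(p),np.median(p[:,2]),cv2.minAreaRect((p[:,:2]*1000).astype(np.float32)))
m=(np.hypot(w[...,0]-.4865,w[...,1]-.1)<.075)&(w[...,2]>.06)&(w[...,2]<.08); print(cv2.minAreaRect((w[m][:,:2]*1000).astype(np.float32)))
b=(np.hypot(w[...,0]-.4865,w[...,1]-.1)<.022)&~m; print("bore px",b.sum())
E
```

```text
t 15.32 pos [ 0.5512 -0.2361  0.2533] shift [-0.07  0.04  0.83] turn [-0.02 -0.01  0.02] F [-0.3  1.   0. ] w 0.0701 g 0.0 q [ 0.83  0.33 -0.63  1.48  0.19  1.4  -0.07]
[ 0.56865817 -0.17313526  0.40210424] [[0.966, -0.249, -0.064], [-0.257, -0.938, -0.231], [-0.002, 0.24, -0.971]]
offcut 373 0.016708925295562116 ((369.3078308105469, 292.0477294921875), (39.768611907958984, 55.273231506347656), 32.24418258666992)
((486.53326416015625, 99.91090393066406), (110.08769989013672, 90.00182342529297), 88.20708465576172)
bore px 106
```

View pics/w2.png

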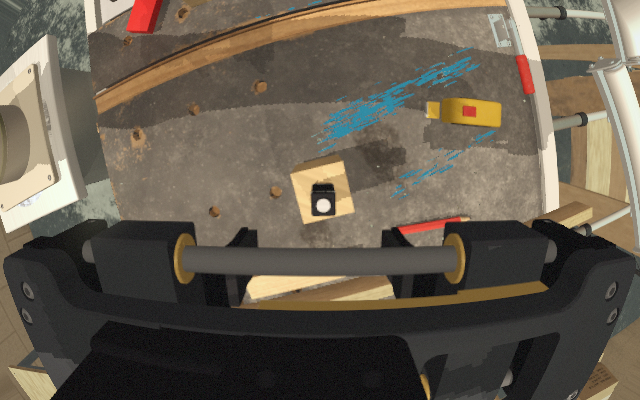

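The offcut lies flat on the worktop at (0.369, 0.292). The wrist view shows the handle at (322,200), square to the jaws and nearly centred between them. Next I'll refine the handle's position from the wrist range image.

```bash
cat >> h.py <<'E'
def wcloud(c):
    v,u=np.mgrid[0:400,0:640]; x=u-c["cx"];y=v-c["cy"]; rr=np.hypot(x,y)+1e-9; th=rr/c["fx"]; z=c["range_z"]
    p=np.stack([np.tan(th)*x/rr*z,np.tan(th)*y/rr*z,z],-1); w=p@rot(c).T+np.array(c["xyz"]); w[z==0]=np.nan; return w
E
python3 - <<'E'
from h import *
def rep(n,p): print(n,len(p),np.median(p[:,2]).round(4),[np.round(k,1) for k in cv2.minAreaRect((p[:,:2]*1000).astype(np.float32))])
for f in("w2.npz","w1.npz"):
    w=wcloud(dict(np.load(f)))
    if f[1]=="2":
        d=np.hypot(w[...,0]-.552,w[...,1]+.239)<.05
        rep("stand",w[d&(w[...,2]>.075)&(w[...,2]<.092)]); rep("handle",w[d&(w[...,2]>.12)&(w[...,2]<.15)]); rep("handle2",w[d&(w[...,2]>.095)&(w[...,2]<.15)])
    else:
        d=np.hypot(w[...,0]-.4865,w[...,1]-.1)<.08
        rep("plate",w[d&(w[...,2]>.06)&(w[...,2]<.078)]); rep("offc",w[d&(w[...,2]>.08)&(w[...,2]<.1)])
# bore centre in second top view
t=dict(np.load("t2.npz")); w=cloud(t); g=cv2.cvtColor(t["pixels"],cv2.COLOR_RGB2GRAY)
d=np.hypot(w[...,0]-.4865,w[...,1]-.1)<.03
print(g[224:243,292:314])
E
```

```text
stand 2081 0.0846 [array([ 554. , -239.3]), array([57.2, 56.9]), np.float64(89.4)]
handle 617 0.1346 [array([ 553.7, -238.9]), array([21.8, 20.8]), np.float64(75.3)]
handle2 729 0.1342 [array([ 553.7, -238.6]), array([22.2, 21.7]), np.float64(75.7)]
plate 6575 0.0706 [array([487.7, 100.3]), array([111.5,  91.2]), np.float64(88.1)]
offc 2264 0.0886 [array([491.6, 105.1]), array([39.5, 55.4]), np.float64(32.9)]
[[184 184 184 184 184 183 183 182 182 183 183 182 182 180 181 181 181 181
  181 181 181 182]
 [184 184 184 183 184 183 183 184 183 183 179 177 175 173 177 180 182 182
  181 182 182 182]
 [182 183 181 182 181 179 179 181 177 171 140 131 118 114 117 151 174 180
  180 180 180 181]
 [189 189 188 188 187 187 187 181 142 105  99  99  99  99  87  55 130 173
  180 180 180 181]
 [188 187 187 188 188 187 181 153  97  94  97  98  97  97  86  41  38 148
  181 186 186 186]
 [185 185 186 186 186 186 170 117  96  96  97  97  96  97  86  42  36  78
  152 179 184 184]
 [183 182 181 184 184 183 147 101  95  99  98  97  97  97  86  42  35  36
  141 178 184 183]
 [183 183 181 181 182 174 127 101  9
[... 380 characters left out ...]
8  99  99  97  86  47  39  91
  156 179 182 181]
 [186 186 185 184 184 184 184 164 117 101  98  97  98  91  86  48  77 141
  175 181 182 181]
 [184 184 183 184 183 184 183 184 161 127 105  98 100  94  92  84 139 176
  181 180 181 181]
 [185 183 182 183 182 182 182 182 182 170 143 124 137 133 144 175 181 181
  180 181 181 181]
 [187 187 188 187 187 186 186 185 186 186 185 183 184 183 182 182 181 180
  179 179 179 179]
 [189 188 187 188 188 188 188 188 187 187 187 188 187 187 188 188 186 187
  185 186 186 186]
 [187 186 188 188 188 188 187 188 186 173 182 185 187 189 189 188 187 186
  174 183 186 187]
 [186 186 185 186 185 186 185 185 170 167 166 166 180 184 184 183 169 166
  166 166 166 167]]
```

All views agree: handle at (0.5525, -0.239) with its top at 133 mm, and bore at (0.487, 0.100). Going down to the handle.

Emit:
{"op": "carry_out", "data": {"moves": [[-0.07,0.05,0.3,0,0,0.02],[0,0,0.6,0,0,0],[0,0,0.7,0,0,0],[0,0,0.7,0,0,0],[0,0,0.5,0,0,0],[0,0,0.4,0,0,0],[0,0,0.3,0,0,0],[0,0,0.1,0,0,0],[0,0,0,0,0,0],[0,0,0,0,0,0]]}}

```text
time: 16.68
ee_pos: [0.5531, -0.2405, 0.1117]
eef_rot: [0.794, 0.608, 0.0, 0.001]
ft_force: [0.5, -0.1, 0.2]
width: 0.07
grip_force: 0.0
```

```bash
python3 - <<'E'
from h import *
to((.5525,-.239,.108),-15)
E
```

```text
t 16.68 pos [ 0.5531 -0.2405  0.1117] shift [ 0.03 -0.03  0.09] turn [ 0.01  0.   -0.01] F [ 0.5 -0.1  0.2] w 0.07 g 0.0 q [ 0.81  0.45 -0.6   1.64  0.27  1.13 -0.12]
```

Emit:
{"op": "carry_out", "data": {"moves": [[0.03,-0.02,0.08,0,0,0],[0,0,0,0,0,0],[0,0,0,0,0,0],[0,0,0,0,0,0],[0,0,0,0,0,0],[0,0,0,0,0,0],[0,0,0,0,0,0],[0,0,0,0,0,0],[0,0,0,0,0,0],[0,0,0,0,0,0]], "fingers": 0, "force": 25}}

```text
time: 17.92
ee_pos: [0.5524, -0.2391, 0.1078]
eef_rot: [0.794, 0.608, 0.0, 0.0]
ft_force: [0.3, -1.2, 0.1]
width: 0.0214
grip_force: 25.0
```

Emit:
{"op": "carry_out", "data": {"moves": [[0,0,-0.15,0,0,0],[0,0,-0.3,0,0,0],[0,0,-0.4,0,0,0],[0,0,-0.4,0,0,0],[0,0,-0.4,0,0,0],[0,0,-0.4,0,0,0],[0,0,-0.4,0,0,0],[0,0,-0.4,0,0,0],[0,0,-0.3,0,0,0],[0,0,-0.2,0,0,0],[0,0,0,0,0,0],[0,0,0,0,0,0]]}}

```text
time: 19.42
ee_pos: [0.552, -0.239, 0.2412]
eef_rot: [0.794, 0.608, -0.0, -0.0]
ft_force: [-0.6, 0.3, -0.9]
width: 0.0222
grip_force: 25.0
```

```bash
python3 - <<'E'
from h import *
to((.487,.1,.24),-15)
E
```

```text
t 19.43 pos [ 0.552  -0.239   0.2412] shift [ 7.76 -3.78  0.03] turn [-0.01 -0.   -0.01] F [-0.6  0.3 -0.9] w 0.0222 g 25.0 q [ 0.83  0.34 -0.62  1.49  0.2   1.37 -0.07]
```

Emit:
{"op": "carry_out", "data": {"moves": [[0.2,-0.1,0,0,0,0],[0.4,-0.2,0,0,0,0],[0.6,-0.3,0,0,0,0],[0.7,-0.34,0,0,0,0],[0.7,-0.34,0,0,0,0],[0.7,-0.34,0,0,0,0],[0.7,-0.34,0,0,0,0],[0.7,-0.34,0,0,0,0],[0.7,-0.34,0,0,0,0],[0.7,-0.34,0,0,0,0],[0.6,-0.3,0,0,0,0],[0.5,-0.25,0,0,0,0],[0.4,-0.2,0,0,0,0],[0.3,-0.15,0,0,0,0],[0.16,-0.1,0,0,0,0],[0,0,0,0,0,0],[0,0,0,0,0,0],[0,0,0,0,0,0]]}}

```text
time: 21.68
ee_pos: [0.4826, 0.1131, 0.2416]
eef_rot: [0.794, 0.608, -0.0, 0.0]
ft_force: [0.4, -0.3, -1.1]
width: 0.0222
grip_force: 25.0
```

```bash
python3 - <<'E'
from h import *
to((.487,.1,.24),-15)
W=cam("wrist"); S=cam("scene"); T=cam("top")
np.savez("w3.npz",**W);np.savez("s3.npz",**S)
f=lambda a,u,v,s:cv2.resize(a[max(v-s,0):v+s,u-int(1.25*s):u+int(1.25*s)],(500,400),interpolation=cv2.INTER_CUBIC)
im=np.hstack([f(W["pixels"],320,190,110),f(S["pixels"],325,225,65)])
cv2.imwrite("pics/c3.png",cv2.resize(im,(800,320),interpolation=cv2.INTER_AREA)[...,::-1])
E
```

```text
t 21.68 pos [0.4826 0.1131 0.2416] shift [-0.29  0.19  0.04] turn [-0.    0.   -0.02] F [ 0.4 -0.3 -1.1] w 0.0222 g 25.0 q [ 0.51  0.12 -0.88  1.75  0.09  1.32 -0.65]
```

View pics/c3.png

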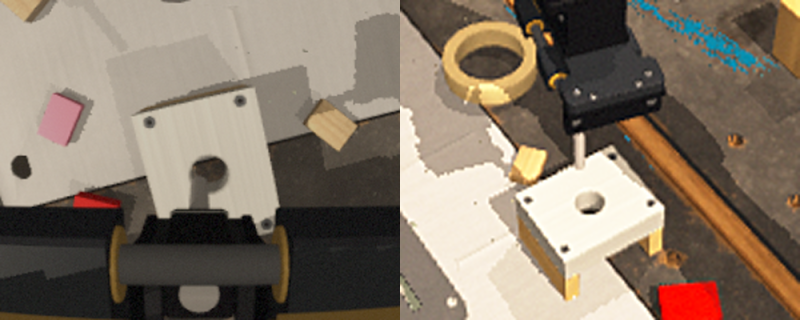

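The wrist crop shows the rod hanging below the jaws beside the bore at (207,172). In the scene crop the rod tip is at (580,165), above the bore at (590,202). I overshot by 14 mm, so I'll correct that and then measure the rod against the bore.

Emit:
{"op": "carry_out", "data": {"moves": [[-0.15,0.1,0,0,0,0],[-0.14,0.09,0.3,0,0,-0.02],[0,0,0.2,0,0,0],[0,0,0,0,0,0],[0,0,0,0,0,0],[0,0,0,0,0,0]]}}

```text
time: 22.58
ee_pos: [0.4869, 0.1007, 0.222]
eef_rot: [0.793, 0.609, 0.0, 0.0]
ft_force: [0.1, -0.1, -0.5]
width: 0.0218
grip_force: 25.0
```

```bash
cat > rod.py <<'E'
from h import *
to((.487,.1,.126),-15)
s=read_state(); x,y,z=s["ee_pos"]
def axis(n,w,lo,hi):
    m=(np.hypot(w[...,0]-x,w[...,1]-y)<.025)&(w[...,2]>lo)&(w[...,2]<hi)
    p=w[m]
    if len(p)<6: print(n,"few",len(p));return
    d=p.mean(0)[:2]
    print(n,len(p),"z",p[:,2].min().round(3),p[:,2].max().round(3),"xy",d.round(4), "slope dx,dy/dz",[np.polyfit(p[:,2],p[:,k],1)[0].round(3) for k in(0,1)])
    return p
def bore(n,w):
    m=(np.hypot(w[...,0]-.487,w[...,1]-.1)<.085)&(abs(w[...,2]-.07)<.008); p=w[m]
    print(n,"plate",[np.round(k,1) for k in cv2.minAreaRect((p[:,:2]*1000).astype(np.float32))])
for n,fn in(("scene",cloud),("wrist",wcloud),("top",cloud)):
    c=cam(n); w=fn(c); axis(n+" rod",w,z-.1,z-.03); bore(n,w); np.savez(n[0]+"4.npz",**c)
    print("  camdir to rod",((np.array([x,y])-np.array(c["xyz"])[:2])/np.linalg.norm(np.array([x,y])-np.array(c["xyz"])[:2])).round(2))
E
python3 rod.py
```

```text
t 22.57 pos [0.4869 0.1007 0.222 ] shift [-0.02  0.01  2.4 ] turn [ 0.   -0.    0.01] F [ 0.1 -0.1 -0.5] w 0.0218 g 25.0 q [ 0.52  0.14 -0.87  1.77  0.11  1.28 -0.64]
scene rod 56 z 0.123 0.174 xy [0.4834 0.1024] slope dx,dy/dz [np.float64(-0.012), np.float64(0.022)]
scene plate [array([486.6, 100.3]), array([111.9,  95.5]), np.float64(88.2)]
  camdir to rod [ 0.83 -0.55]
wrist rod 286 z 0.123 0.181 xy [0.4882 0.1045] slope dx,dy/dz [np.float64(0.002), np.float64(0.008)]
wrist plate [array([487.6, 100.6]), array([110.9,  90.7]), np.float64(88.2)]
  camdir to rod [-0.26 -0.97]
top rod few 0
top plate [array([0., 0.]), array([0., 0.]), np.float64(0.0)]
  camdir to rod [0.37 0.93]
```

The rod axis measures (0.487, 0.100) in both views against a bore centre of (0.487, 0.1004). It is upright and centred within about 0.5 mm, so I'll lower it slowly.

Emit:
{"op": "carry_out", "data": {"moves": [[0,0,0.1,0,0,0],[0,0,0.2,0,0,0],[0,0,0.2,0,0,0],[0,0,0.2,0,0,0],[0,0,0.2,0,0,0],[0,0,0.2,0,0,0],[0,0,0.1,0,0,0],[0,0,0,0,0,0],[0,0,0,0,0,0]]}}

```text
time: 23.85
ee_pos: [0.4869, 0.1006, 0.174]
eef_rot: [0.793, 0.609, 0.0, 0.0]
ft_force: [-0.2, 0.2, -1.1]
width: 0.0216
grip_force: 25.0
```

```bash
python3 rod.py
```

```text
t 23.85 pos [0.4869 0.1006 0.174 ] shift [-0.01  0.    1.2 ] turn [ 0.   -0.    0.01] F [-0.2  0.2 -1.1] w 0.0216 g 25.0 q [ 0.5   0.19 -0.86  1.84  0.15  1.19 -0.67]
scene rod 58 z 0.074 0.116 xy [0.4832 0.1018] slope dx,dy/dz [np.float64(0.042), np.float64(0.009)]
scene plate [array([486.3, 100.7]), array([112.9,  93.5]), np.float64(87.7)]
  camdir to rod [ 0.83 -0.55]
wrist rod 288 z 0.074 0.134 xy [0.4883 0.1044] slope dx,dy/dz [np.float64(0.001), np.float64(0.008)]
wrist plate [array([487.8, 105.6]), array([101.1,  90.6]), np.float64(88.3)]
  camdir to rod [-0.26 -0.96]
top rod few 0
top plate [array([528.8,  43.6]), array([0., 0.]), np.float64(0.0)]
  camdir to rod [0.38 0.93]
```

Still centred and clear, so I'll go the last 1.2 units.

Emit:
{"op": "carry_out", "data": {"moves": [[0,0,0.1,0,0,0],[0,0,0.15,0,0,0],[0,0,0.2,0,0,0],[0,0,0.2,0,0,0],[0,0,0.2,0,0,0],[0,0,0.15,0,0,0],[0,0,0.1,0,0,0],[0,0,0.1,0,0,0],[0,0,0,0,0,0],[0,0,0,0,0,0],[0,0,0,0,0,0],[0,0,0,0,0,0]]}}

```text
time: 25.5
ee_pos: [0.4869, 0.1005, 0.1259]
eef_rot: [0.793, 0.609, 0.0, 0.0]
ft_force: [0.1, -0.9, -0.6]
width: 0.0214
grip_force: 25.0
```

```bash
python3 rod.py; python3 - <<'E'
from h import *
W=dict(np.load("w4.npz"));S=dict(np.load("s4.npz"))
f=lambda a,u,v,s:cv2.resize(a[max(v-s,0):v+s,u-int(1.25*s):u+int(1.25*s)],(400,320),interpolation=cv2.INTER_CUBIC)
cv2.imwrite("pics/c5.png",np.hstack([f(W["pixels"],320,200,90),f(S["pixels"],325,245,50)])[...,::-1])
E
```

```text
t 25.5 pos [0.4869 0.1005 0.1259] shift [-0.01  0.01 -0.  ] turn [0.   0.   0.01] F [ 0.1 -0.9 -0.6] w 0.0214 g 25.0 q [ 0.47  0.25 -0.85  1.89  0.21  1.09 -0.72]
scene rod 134 z 0.045 0.075 xy [0.4841 0.109 ] slope dx,dy/dz [np.float64(-0.278), np.float64(0.402)]
scene plate [array([487.2, 100.4]), array([111.6,  94.3]), np.float64(88.5)]
  camdir to rod [ 0.83 -0.55]
wrist rod 1892 z 0.026 0.085 xy [0.4892 0.1099] slope dx,dy/dz [np.float64(0.065), np.float64(0.311)]
wrist plate [array([487.5, 101.4]), array([109.2,  90.9]), np.float64(88.2)]
  camdir to rod [-0.26 -0.96]
top rod few 0
top plate [array([528. ,  44.2]), array([3.4, 1.6]), np.float64(44.0)]
  camdir to rod [0.38 0.93]
```

View pics/c5.png

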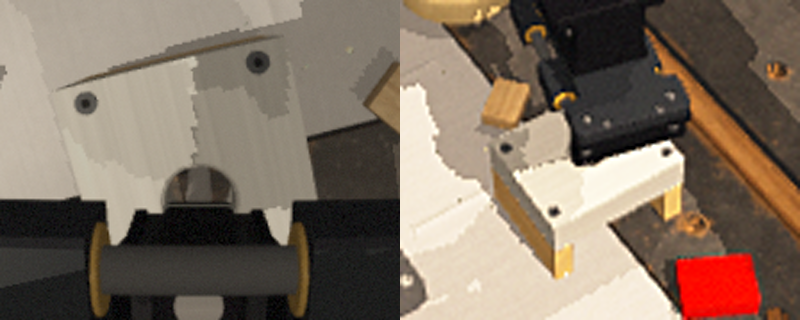

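The wrist crop shows the rod down the middle of the bore at (200,185). There is no contact force, and the tip sits about 22 mm above the worktop, in the open gap. Handing in.

```bash
python3 -c "
from h import *
print(read_state()['joint_vel'].round(3)); print(r.close_job())"
```

```text
[-0.001  0.002  0.001  0.     0.001  0.    -0.001]
the job is handed in; nothing more can be done
None
```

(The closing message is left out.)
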